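# Seat a V block in the locating square

## Task

Push the loose steel V block along the bench until it lies flat against the long rail of the locating square, well short of the end stop; then push it along the rail until it also sits flush against the end stop, square in the corner and touching both. Only push it gently with the fingertips or the outside of the fingers, never pinching, lifting or tipping it; leave the other things on the bench where they are, and finish clear of everything.

Things in the scene. Friction and masses are not known exactly. Their poses are not given: they have to be found in the camera images.
- vee_block: loose ground-steel V block, 0.4 kg, 44 mm (x, along the groove) by 45 mm (y), 35 mm high; origin at the centre of its underside, z up. The V groove is open at the top, along its x; the lower 20 mm is solid all round, side faces (+y, -y) flat. It starts on the bench on the robot's side of the rail, one groove end turned roughly (within 0.35 rad) to the rail; that end is to seat on the rail.
- locating_square: L-shaped steel square fixed on the bench, 16 mm high (screw heads 5 more). Origin: inner corner at bench height, where the working faces meet; z up. Long rail, on the far side: face is the plane x = 0, running 170 mm along +y. End stop, the short leg at the right: face is the plane y = 0, running 67 mm along -x, toward the robot. Seated, the V block's centre is at x = -22, y = +22.5 mm here.
- gauge_block: bystander: loose small steel gauge block, 9 x 35 x 12 mm high, some 60 mm nearer the robot than the end stop; origin under its centre. Do not disturb.
- ring_gauge: bystander: loose knurled steel ring, 39 mm across, 17 mm high, to the right of the work; origin under its centre. Do not disturb.
- tall_gauge_block: bystander: loose steel gauge block, 9 x 35 x 20 mm high, to the right of the work; origin under its centre. Do not disturb.
- oil_bottle: bystander: loose brown oil bottle with a red tip, 35 mm across, 112 mm high, at the right of the bench; origin under its centre. Do not disturb.
- insert_box: bystander: loose flat white insert box, 92 x 47 x 13 mm, at the right of the bench; origin under its centre. Do not disturb.
There are look-alikes about, which are no part of the job. What is meant by the vee_block is not pink, and is the smaller of those in its own colour.

How it is judged (in metres and radians):
On the way, in this order (a step that is already met when the one before it is completed fails the run):
1. the V block lies flat against the long rail, at least 15 mm short of the end stop (x of vee_block in the frame of locating_square between -0.0245 and -0.019 m and angle between the x axis of vee_block and the x axis of locating_square, either way round below 0.045 rad and height (world z) of vee_block below 0.004 m and y of vee_block in the frame of locating_square above 0.037 m), for 0.2 s.
2. the V block sits in the corner, against the rail and the end stop (x of vee_block in the frame of locating_square between -0.0245 and -0.019 m and angle between the x axis of vee_block and the x axis of locating_square, either way round below 0.045 rad and height (world z) of vee_block below 0.004 m and y of vee_block in the frame of locating_square between 0.019 and 0.025 m), for 0.2 s.
At the end, for the whole second after the job is handed in: The V block stands on the bench at rest in the corner: its centre within 2.5 mm of the seated place, square to the rail within 0.045 rad (2.6 degrees) (all of step 2 and linear speed of vee_block below 0.01 m/s); the robot touches nothing.
It fails at once if the V block is lifted or tipped (height (world z) of vee_block above 0.008 m or angle between vee_block's own z axis and vertical above 0.15 rad).
It fails at once if the V block is pinched or pushed hard (over 35 N) (contact force between the fingers and vee_block above 35 N).
It fails at once if another loose thing on the bench is moved by more than 15 mm (distance of any of gauge_block, ring_gauge, tall_gauge_block, oil_bottle, insert_box from where it was at the start of the episode above 0.015 m).
It also fails if it takes over 67 s, if anything falls off the work surface, if the arm or the gripper's body presses on something with over 40 N, if the wrist force passes 120 N, or if a joint passes its speed limit or range.

## Robot

A 6-joint arm with a two-finger parallel gripper is mounted at the origin on a cart in front of the work surface, level with it; the furniture and walls round the work are solid. World frame = base frame: x ahead of the robot, y to its left, z up, the work surface at z = 0. Lengths are in mm, angles in rad, forces in N, time in s.
With the tool pointing down it reaches from about 350 to 975 mm from the base axis. Payload 7.1 kg.
Tool frame: the origin (TCP) lies at the very end of the fingers, on their centre line; the grasp point (between the pads) lies ctrl.hold_point_z behind it (ctrl.hold_point_z is the distance from the TCP to the grasp point, in mm); z points along the fingers, y is the line along which they close (so a half turn about z gives the same grasp; the last joint's range is limited). The gripper opens to 88 mm and grips with 3 to 60 N. Pads are 20 mm wide; open, the fingers measure 115 mm over their backs; the gripper's body (75 mm by 178 mm) begins 61 mm behind the grasp point.
Start: joints at [1.192, 0.423, 1.63, -0, 1.089, -0.019], TCP at [220.022, 584.974, 222.675] pointing down, gripper open.
Joint ranges: [-3, 3], [-0.9, 2.11], [0.09, 2.58], [-1.31, 4.45], [0.11, 2.69], [-2.54, 2.54]. Speed limits (rad/s): [2.39, 2.39, 3.01, 3.14, 3.14, 3.14].

## Interface

Orientations are given as a rotation vector (axis times angle).
In Python, from workcell import ctrl gives the robot as it stands. The module is installed in compiled form; this text tells all that it offers.
- The arm moves only by the shell command python3 -m creep 'ROWS'. ROWS is JSON, a list of rows, each an object with "translation": the shift along the tool's x, y, z in mm, a list of three; "angular": the turn, a rotation vector about the tool's x, y, z in rad, a list of three; "jaw": the opening, from 0 (shut) to 1 (fully open). A call has exactly 8 rows; each row is the pose to reach, as a shift and turn from the pose commanded when the call began, along the tool's axes at that moment; what a row does not reach only later rows make up. A row lasts 1/8 s, in which the tool goes at most 62.5 mm and 10.7 degrees, less where a joint would pass 70% of its speed; a pose out of reach is approached as far as the arm can. A call with a gripper value outside its range is refused whole. The fingers move at their own pace and stop on an object; the grip force is fixed at half the most. Time passes only in rows, so rows that repeat a pose let the fingers close, or fill a call up. It gives the time, the measured TCP pose, the force, the opening and the grip force at its end, in the units of the state.
- ctrl.get_obs(): the state, without advancing time (a new reading comes with each control period).
- ctrl.get_image(name): name is "side" or "top"; returns the picture (384x512x3 uint8, red, green, blue); there is no depth.
- ctrl.camera_info(name): a dict with "camera_matrix" (3x3 intrinsics, pixels), "distortion" ([k1, k2, p1, p2, k3] as OpenCV has them; the pictures are not rectified), "world_from_camera" (4x4, takes a point from camera to world coordinates). Camera axes: x right, y up, looking along -z (the intrinsics and any distortion apply to the point x, -y, -z); pixel columns grow to the right and rows downward; lengths in mm; the calibration is good to about 2 mm. A picture is of the moment at which its call begins. camera_info takes no time and is no camera call.
- ctrl.close_job(): hands the job in; it is judged then, once.
Trained networks look in the newest picture that a camera, given by its name, has taken for a name from the list of things; names that differ only in an ending like _2 or _b are one class to them, and where a whole thing is asked for, a point or a joint stands for the part that bears it (a point fixed in the world has none). Each returns a list of dicts, best first, with "score" (0 to 1); they miss things now and then, are a little off and sometimes report something else, mostly with a low value. They report only what shows in the picture. A call takes as long as a camera call. They do not tell look-alikes from the thing itself.
- ctrl.look_for(camera, label): "rect" ([left, top, right, bottom] in pixels, round what is visible of it).
The state is a dict: "t": time; "qpos": joint angles; "qvel": joint speeds; "joint_torque": joint torques, N m; "ee_pos": TCP position; "orientation": TCP orientation; "ft_force": force on the tool from outside, world axes, zero at the start; "moment": the same for the moment, N m; "width": finger opening in mm; "grasp_force": force on a finger pad.
Only numpy, scipy, OpenCV 4.12 (cv2) and the standard library are available. Lean on these libraries where they do the work, as an engineer would, in place of code of your own. Each camera call takes 0.05 s, during which the arm holds its last target. There are 200 camera calls.

## Working session

There is one attempt and no reset: what is moved stays moved. The work goes in short steps, Python scripts to look and compute and a shell command to move; the robot and the scene stay as the last step left them, time stands still between calls to the robot, and variables do not carry over. Pictures are saved under pics/ and viewed, at most 10 in all, crops included, and the job is handed in when it is done.

```bash
mkdir -p pics
cat > h.py <<'E'
import numpy as np, cv2
from workcell import ctrl
def cam(n):
    c=ctrl.camera_info(n); return np.array(c["camera_matrix"],float),np.array(c["distortion"],float),np.array(c["world_from_camera"],float)
def ray(n,px):
    K,D,T=cam(n); u=cv2.undistortPoints(np.array(px,float).reshape(-1,1,2),K,D).reshape(-1,2)
    d=np.c_[u[:,0],-u[:,1],-np.ones(len(u))]@T[:3,:3].T
    return T[:3,3],d
def at(n,px,z):
    o,d=ray(n,px); return o+d*((z-o[2])/d[:,2])[:,None]
def proj(n,P):
    K,D,T=cam(n); p=(np.array(P,float).reshape(-1,3)-T[:3,3])@T[:3,:3]
    p=p*[1,-1,-1]; return cv2.projectPoints(p,np.zeros(3),np.zeros(3),K,D)[0].reshape(-1,2)
def save(n,f,img=None):
    im=ctrl.get_image(n) if img is None else img
    cv2.imwrite(f,cv2.cvtColor(im,cv2.COLOR_RGB2BGR)); return im
E
python3 - <<'E'
from h import *
s=save("side","pics/s0.png"); t=save("top","pics/t0.png")
for n in("side","top"):
    print(n,cam(n)[2].round(2).tolist())
    for l in("vee_block","locating_square","gauge_block","ring_gauge","tall_gauge_block","oil_bottle"):
        for r in ctrl.look_for(n,l)[:4]:
            q=r["rect"]; print(l,round(r["score"],2),np.round(q).tolist(),at(n,[[(q[0]+q[2])/2,(q[1]+q[3])/2]],15).round().tolist())
o=ctrl.get_obs();print(o["t"],o["ee_pos"],o["orientation"],o["width"],ctrl.hold_point_z)
E
```

```text
side [[0.97, 0.1, -0.23, 323.87], [-0.25, 0.33, -0.91, -904.61], [-0.02, 0.94, 0.34, 377.3], [0.0, 0.0, 0.0, 1.0]]
vee_block 0.95 [241.0, 163.0, 269.0, 181.0] [[628.0, 289.0, 15.0]]
vee_block 0.76 [199.0, 189.0, 215.0, 206.0] [[427.0, 79.0, 15.0]]
vee_block 0.71 [237.0, 191.0, 258.0, 205.0] [[540.0, 34.0, 15.0]]
locating_square 0.67 [269.0, 189.0, 302.0, 220.0] [[627.0, -45.0, 15.0]]
gauge_block 0.37 [239.0, 212.0, 255.0, 220.0] [[508.0, -90.0, 15.0]]
ring_gauge 0.75 [198.0, 220.0, 215.0, 232.0] [[398.0, -122.0, 15.0]]
tall_gauge_block 0.7 [267.0, 187.0, 302.0, 218.0] [[630.0, -30.0, 15.0]]
tall_gauge_block 0.41 [268.0, 234.0, 274.0, 245.0] [[528.0, -235.0, 15.0]]
oil_bottle 0.76 [238.0, 228.0, 259.0, 292.0] [[459.0, -305.0, 15.0]]
top [[-0.01, 0.99, -0.16, 366.27], [-1.0, -0.01, -0.01, -60.3], [-0.01, 0.16, 0.99, 1037.48], [0.0, 0.0, 0.0, 1.0]]
vee_block 0.98 [131.0, 146.0, 160.0, 177.0] [[630.0, 281.0, 15.0]]
vee_block 0.6 [218.0, 183.0, 240.0, 202.0] [[531.0, 24.0, 15.0]]
vee_block 0.5 [199.0, 223.0, 220.0, 236.0] [[422.0, 81.0, 15.0]]
locating_square 0.96 [203.0, 150.0, 268.0, 179.0] [[617.0, 5.0, 15.0]]
gauge_block 0.61 [257.0, 195.0, 266.0, 201.0] [[514.0, -72.0, 15.0]]
gauge_block 0.5 [205.0, 149.0, 268.0, 179.0] [[619.0, 2.0, 15.0]]
ring_gauge 0.73 [204.0, 150.0, 269.0, 179.0] [[617.0, 1.0, 15.0]]
oil_bottle 0.71 [354.0, 213.0, 370.0, 227.0] [[445.0, -368.0, 15.0]]
oil_bottle 0.7 [258.0, 196.0, 266.0, 200.0] [[514.0, -73.0, 15.0]]
0.7 [220.03631438 584.98038507 222.70085616] [5.62118643e-01 3.09086147e+00 3.98315228e-05] 87.92948782091904 18.700000000000003
```

View pics/t0.png

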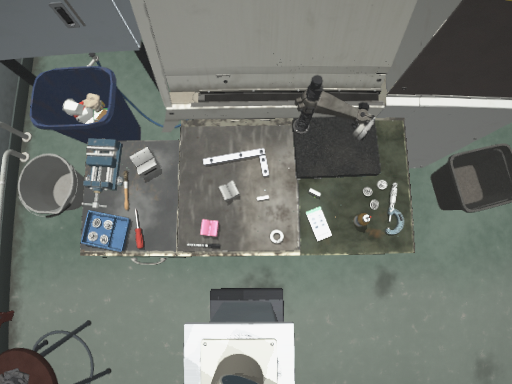

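View pics/s0.png

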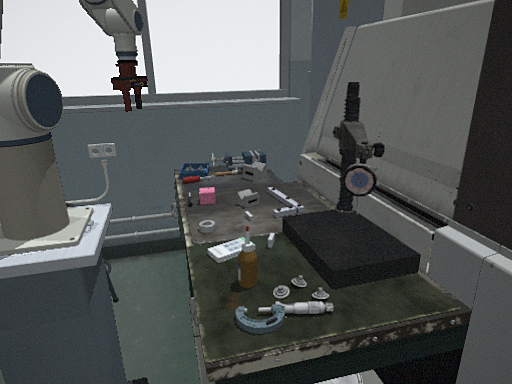

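Top view: there are three V blocks. The larger grey one is at (145,161), the pink one at (209,228), and the small grey one at (229,190), in front of the rail. The small grey one fits the description: not pink, smaller of the grey pair, and on the robot's side of the rail. I'll confirm it in one enlarged crop.

Run:
```python
from h import *
t=cv2.imread("pics/t0.png");s=cv2.imread("pics/s0.png")
cv2.imwrite("pics/c1.png",cv2.resize(t[145:207,197:277],None,fx=9,fy=9,interpolation=cv2.INTER_CUBIC))
cv2.imwrite("pics/c2.png",cv2.resize(s[175:235,230:310],None,fx=9,fy=9,interpolation=cv2.INTER_CUBIC))
```

```text
(no output)
```

View pics/c1.png

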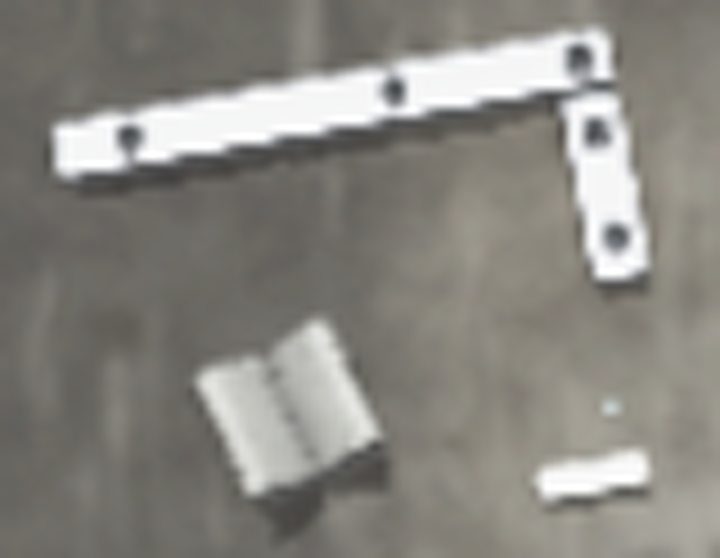

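View pics/c2.png

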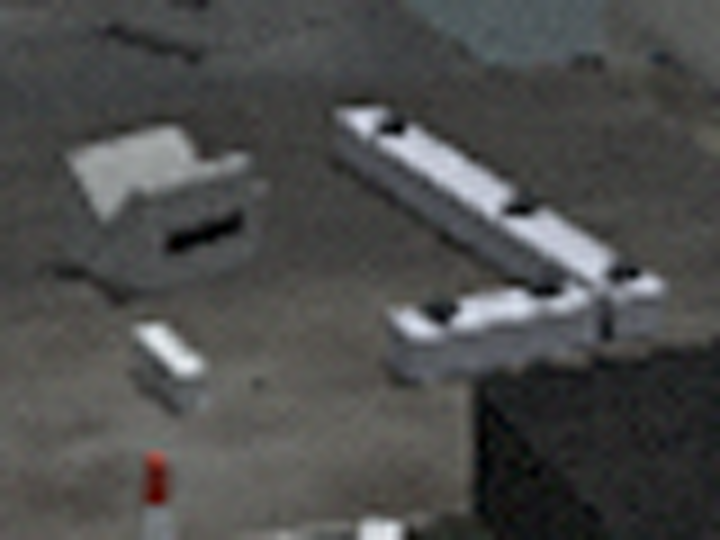

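The crop confirms it: small grey V block, top corners at crop (197,378), (320,318), (382,435) and (255,497). The rail's inner edge runs (62,180)–(565,95), the stop's (565,95)–(598,283).

```bash
cat > m.py <<'E'
from h import *
from scipy.optimize import least_squares
T=lambda p:np.array([197,145])+(np.array(p,float)+.5)/9-.5
S=lambda p:np.array([230,175])+(np.array(p,float)+.5)/9-.5
def tri(a,b):
    o1,d1=ray("top",[a]);o2,d2=ray("side",[b]);d1,d2=d1[0],d2[0]
    s=np.linalg.lstsq(np.c_[d1,-d2],o2-o1,rcond=None)[0]
    p,q=o1+s[0]*d1,o2+s[1]*d2
    return ((p+q)/2).round(1),np.linalg.norm(p-q).round(1)
E
python3 - <<'E'
from m import *
vt=[(197,378),(320,318),(382,435),(255,497)];vs=[(180,125),(250,155),(130,197),(68,155)]
for a,b in zip(vt,vs):print("vee",tri(T(a),S(b)))
print("stop end",tri(T((598,283)),S((388,312))));print("rail end",tri(T((58,180)),S((335,138))))
v=at("top",T(vt),35);print(v.round(1),v.mean(0))
l,e=at("top",T([(62,180),(565,95),(598,283)]),16)[[0,1]],None
R=at("top",T([(62,180),(565,95),(598,283)]),16);print(R.round(1))
def f(p):
    c,s=np.cos(p[2]),np.sin(p[2]);M=np.array([[c,-s],[s,c]])
    L=np.array([[0,170],[0,0],[-67,0]]);return ((L@M.T+p[:2])-R[:,:2]).ravel()
r=least_squares(f,[600,-40,0]);print("square",r.x,r.fun.round(1))
def g(p):
    c,s=np.cos(p[2]),np.sin(p[2]);M=np.array([[c,-s],[s,c]])
    L=np.array([[22,22.5],[22,-22.5],[-22,-22.5],[-22,22.5]]);return ((L@M.T+p[:2])-v[:,:2]).ravel()
q=least_squares(g,[530,20,0]);print("vee",q.x,q.fun.round(1))
a=r.x[2];M=np.array([[np.cos(a),-np.sin(a)],[np.sin(a),np.cos(a)]])
print("vee in sq",(q.x[:2]-r.x[:2])@M,q.x[2]-a)
G=at("top",T([(595,475)]),12);print("gauge",G,(G[0,:2]-r.x[:2])@M)
E
```

```text
vee (array([547.7,  52.7,  37.4]), np.float64(3.7))
vee (array([563.8,  13.1,  39.3]), np.float64(2.1))
vee (array([522.9,  -6.5,  37.2]), np.float64(7.3))
vee (array([507.5,  33.8,  38.1]), np.float64(1.6))
stop end (array([579.9, -77.8,  19.2]), np.float64(0.5))
rail end (array([618.4, 104.1,   8.8]), np.float64(2.2))
[[546.3  53.2  35. ]
 [565.7  13.2  35. ]
 [526.9  -6.9  35. ]
 [507.1  34.2  35. ]] [536.51334844  23.42941416  35.        ]
[[617.7 101.4  16. ]
 [644.9 -67.6  16. ]
 [580.3 -77.8  16. ]]
square [ 6.45589966e+02 -6.69058687e+01  1.64276995e-01] [ 0.1 -0.6  0.7  0.7 -0.8 -0.1]
vee [5.36513348e+02 2.34294142e+01 4.57650242e-01] [-0.   0.1  0.5 -0.3 -0.2  0.4 -0.3 -0.3]
vee in sq [-92.83475146 106.95737777] 0.29337324711221363
gauge [[516.46295438 -75.98096687  12.        ]] [-128.87268861   12.16439678]
```

```bash
cat > go.py <<'E'
import sys
from h import *
from scipy.spatial.transform import Rotation as Ro
A=0.1643;O=np.array([645.6,-66.9])
M=np.array([[np.cos(A),-np.sin(A)],[np.sin(A),np.cos(A)]])
# args: x y (square frame) z [yaw of finger line rel. square y]
x,y,z=map(float,sys.argv[1:4]); ya=float(sys.argv[4]) if len(sys.argv)>4 else 0
o=ctrl.get_obs();R=Ro.from_rotvec(o["orientation"]).as_matrix();p=np.array(o["ee_pos"])
w=np.r_[O+M@[x,y],z]
a=A+ya;yy=np.array([-np.sin(a),np.cos(a),0]);zz=np.array([0,0,-1.]);G=np.c_[np.cross(yy,zz),yy,zz]
print("t",o["t"],"sq now",((p[:2]-O)@M).round(1),p[2].round(1),"F",np.round(o["ft_force"],1),"w",round(o["width"],1))
print("world",w.round(1),"trans",(R.T@(w-p)).round(1),"ang",Ro.from_matrix(R.T@G).as_rotvec().round(3))
E
python3 go.py -150 107 60
```

```text
t 0.7 sq now [-313.2  712.7] 222.7 F [ 0.4  0.1 -0.3] w 87.9
world [480.1  14.1  60. ] trans [-444.4 -442.7  162.7] ang [ 0.     0.    -0.524]
```

```bash
python3 -m creep '[{"translation":[-40,-40,0],"angular":[0,0,-0.05],"jaw":0.227},{"translation":[-80,-80,0],"angular":[0,0,-0.1],"jaw":0.227},{"translation":[-120,-120,0],"angular":[0,0,-0.16],"jaw":0.227},{"translation":[-160,-160,0],"angular":[0,0,-0.22],"jaw":0.227},{"translation":[-200,-200,0],"angular":[0,0,-0.28],"jaw":0.227},{"translation":[-240,-240,10],"angular":[0,0,-0.34],"jaw":0.227},{"translation":[-280,-280,20],"angular":[0,0,-0.4],"jaw":0.227},{"translation":[-320,-320,40],"angular":[0,0,-0.524],"jaw":0.227}]'; python3 go.py -150 107 60
```

```text
t: 1.7
ee_pos: [408.2, 171.5, 183.3]
orientation: [-0.263, 3.128, 0.001]
ft_force: [0.9, 0.7, -0.6]
width: 20.2
grasp_force: 0.0
t 1.7 sq now [-195.2  274. ] 183.3 F [ 0.9  0.7 -0.6] w 20.2
world [480.1  14.1  60. ] trans [ -44.2 -167.2  123.3] ang [0.001 0.003 0.004]
```

```bash
python3 -m creep '[{"translation":[-11,-42,20],"angular":[0,0,0],"jaw":0.227},{"translation":[-22,-84,50],"angular":[0,0,0],"jaw":0.227},{"translation":[-33,-126,80],"angular":[0,0,0],"jaw":0.227},{"translation":[-44,-167,105],"angular":[0,0,0],"jaw":0.227},{"translation":[-44,-167,130],"angular":[0,0,0],"jaw":0.227},{"translation":[-44,-167,155],"angular":[0,0,0],"jaw":0.227},{"translation":[-44,-167,175],"angular":[0,0,0],"jaw":0.227},{"translation":[-44,-167,175],"angular":[0,0,0],"jaw":0.227}]'; python3 go.py -140 107 8
python3 - <<'E'
from h import *
t=save("top","pics/t1.png");s=save("side","pics/s1.png")
a=cv2.imread("pics/t1.png")[145:212,197:277];b=cv2.imread("pics/s1.png")[155:222,220:300]
cv2.imwrite("pics/c3.png",cv2.resize(np.hstack([a,b]),None,fx=5,fy=5,interpolation=cv2.INTER_CUBIC))
E
```

```text
t: 2.7
ee_pos: [476.7, 15.2, 6.7]
orientation: [0.257, -3.128, -0.0]
ft_force: [-0.6, -0.6, 0.0]
width: 20.1
grasp_force: 0.0
t 2.7 sq now [-153.2  108.6] 6.7 F [-0.6 -0.6  0. ] w 20.1
world [490.   15.8   8. ] trans [-13.2  -1.6  -1.4] ang [ 0.    -0.003 -0.   ]
```

View pics/c3.png

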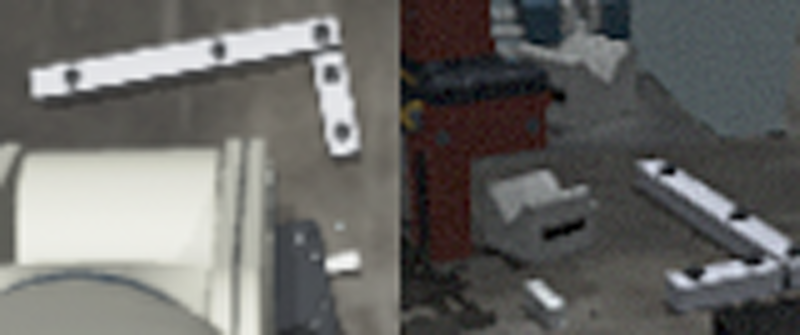

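Side view: the fingers (crop 430–470) stand behind the block and clear of it. The arm hides the block in the top view. Starting the push.

```bash
python3 -m creep '[{"translation":[-6,-1.5,-1],"angular":[0,0,0],"jaw":0.227},{"translation":[-12,-1.5,-1],"angular":[0,0,0],"jaw":0.227},{"translation":[-18,-1.5,-1],"angular":[0,0,0],"jaw":0.227},{"translation":[-22,-1.5,-1],"angular":[0,0,0],"jaw":0.227},{"translation":[-26,-1.5,-1],"angular":[0,0,0],"jaw":0.227},{"translation":[-30,-1.5,-1],"angular":[0,0,0],"jaw":0.227},{"translation":[-34,-1.5,-1],"angular":[0,0,0],"jaw":0.227},{"translation":[-38,-1.5,-1],"angular":[0,0,0],"jaw":0.227}]'
python3 -m creep '[{"translation":[-4,0,0],"angular":[0,0,0],"jaw":0.227},{"translation":[-8,0,0],"angular":[0,0,0],"jaw":0.227},{"translation":[-12,0,0],"angular":[0,0,0],"jaw":0.227},{"translation":[-16,0,0],"angular":[0,0,0],"jaw":0.227},{"translation":[-20,0,0],"angular":[0,0,0],"jaw":0.227},{"translation":[-24,0,0],"angular":[0,0,0],"jaw":0.227},{"translation":[-28,0,0],"angular":[0,0,0],"jaw":0.227},{"translation":[-32,0,0],"angular":[0,0,0],"jaw":0.227}]'
python3 go.py -54 107 8
python3 - <<'E'
from h import *
t=save("top","pics/t2.png");s=save("side","pics/s2.png")
print(ctrl.look_for("side","vee_block"))
a=cv2.imread("pics/t2.png")[145:212,197:277];b=cv2.imread("pics/s2.png")[155:222,220:300]
cv2.imwrite("pics/c4.png",cv2.resize(np.hstack([a,b]),None,fx=5,fy=5,interpolation=cv2.INTER_CUBIC))
E
```

```text
t: 3.8
ee_pos: [514.8, 20.1, 8.5]
orientation: [0.258, -3.13, -0.0]
ft_force: [-2.0, 1.6, -0.0]
width: 19.9
grasp_force: 1.1
t: 4.8
ee_pos: [547.1, 25.2, 8.7]
orientation: [0.258, -3.131, 0.0]
ft_force: [-1.8, 0.4, -1.5]
width: 20.3
grasp_force: 0.9
t 4.8 sq now [-82.1 107. ] 8.7 F [-1.8  0.4 -1.5] w 20.3
world [574.8  29.8   8. ] trans [-28.1  -0.    0.7] ang [-0. -0. -0.]
[{'rect': [199.8, 188.2, 214.3, 203.3], 'score': 0.63}, {'rect': [260.8, 190.8, 273.5, 206.4], 'score': 0.59}]
```

View pics/c4.png

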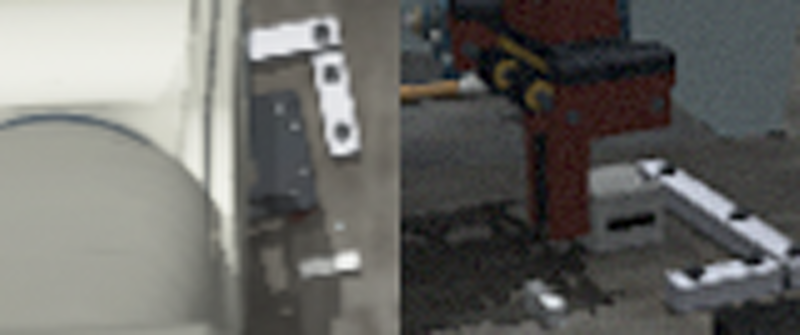

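Side view: the block now sits flat against the fingers and square to the rail, about 25 mm short of it. Continuing, then creeping into contact.

```bash
python3 -m creep '[{"translation":[-3,0,0],"angular":[0,0,0],"jaw":0.227},{"translation":[-6,0,0],"angular":[0,0,0],"jaw":0.227},{"translation":[-9,0,0],"angular":[0,0,0],"jaw":0.227},{"translation":[-12,0,0],"angular":[0,0,0],"jaw":0.227},{"translation":[-15,0,0],"angular":[0,0,0],"jaw":0.227},{"translation":[-18,0,0],"angular":[0,0,0],"jaw":0.227},{"translation":[-20,0,0],"angular":[0,0,0],"jaw":0.227},{"translation":[-22,0,0],"angular":[0,0,0],"jaw":0.227}]'
python3 -m creep '[{"translation":[-0.4,0,0],"angular":[0,0,0],"jaw":0.227},{"translation":[-0.8,0,0],"angular":[0,0,0],"jaw":0.227},{"translation":[-1.2,0,0],"angular":[0,0,0],"jaw":0.227},{"translation":[-1.6,0,0],"angular":[0,0,0],"jaw":0.227},{"translation":[-2,0,0],"angular":[0,0,0],"jaw":0.227},{"translation":[-2.3,0,0],"angular":[0,0,0],"jaw":0.227},{"translation":[-2.6,0,0],"angular":[0,0,0],"jaw":0.227},{"translation":[-3,0,0],"angular":[0,0,0],"jaw":0.227}]'
python3 go.py -54 107 8
```

```text
t: 5.95
ee_pos: [566.8, 28.6, 8.7]
orientation: [0.257, -3.127, -0.0]
ft_force: [-7.7, -1.4, 5.9]
width: 20.0
grasp_force: 3.5
t: 6.95
ee_pos: [570.1, 29.2, 8.7]
orientation: [0.257, -3.128, -0.0]
ft_force: [-5.3, -0.8, 5.5]
width: 19.7
grasp_force: 3.1
t 6.95 sq now [-58.8 107.1] 8.7 F [-5.3 -0.8  5.5] w 19.7
world [574.8  29.8   8. ] trans [-4.8 -0.1  0.7] ang [ 0.    -0.003 -0.   ]
```

```bash
python3 -m creep '[{"translation":[-0.3,0,0],"angular":[0,0,0],"jaw":0.227},{"translation":[-0.6,0,0],"angular":[0,0,0],"jaw":0.227},{"translation":[-0.9,0,0],"angular":[0,0,0],"jaw":0.227},{"translation":[-1.2,0,0],"angular":[0,0,0],"jaw":0.227},{"translation":[-1.5,0,0],"angular":[0,0,0],"jaw":0.227},{"translation":[-1.5,0,0],"angular":[0,0,0],"jaw":0.227},{"translation":[-1.5,0,0],"angular":[0,0,0],"jaw":0.227},{"translation":[-1.5,0,0],"angular":[0,0,0],"jaw":0.227}]'
python3 go.py -54 107 8
python3 - <<'E'
from h import *
s=save("side","pics/s3.png")
cv2.imwrite("pics/c5.png",cv2.resize(cv2.imread("pics/s3.png")[175:235,230:310],None,fx=9,fy=9,interpolation=cv2.INTER_CUBIC))
E
```

```text
t: 7.95
ee_pos: [571.7, 29.4, 8.7]
orientation: [0.257, -3.129, -0.0]
ft_force: [-5.6, -1.1, 4.2]
width: 20.2
grasp_force: 3.0
t 7.95 sq now [-57.2 107.1] 8.7 F [-5.6 -1.1  4.2] w 20.2
world [574.8  29.8   8. ] trans [-3.2 -0.1  0.7] ang [ 0.    -0.002 -0.   ]
```

View pics/c5.png

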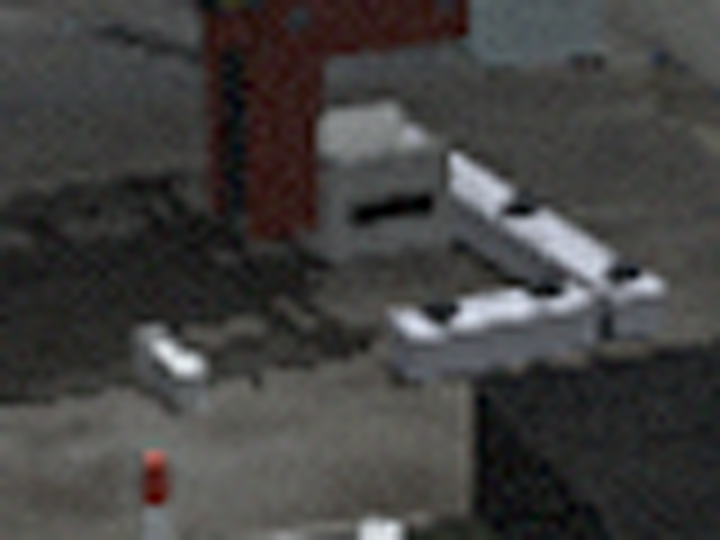

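Side view: the block's far face is at or just short of the rail (crop 450,240). Creeping on until the force rises.

```bash
python3 -m creep '[{"translation":[-0.3,0,0],"angular":[0,0,0],"jaw":0.227},{"translation":[-0.6,0,0],"angular":[0,0,0],"jaw":0.227},{"translation":[-0.9,0,0],"angular":[0,0,0],"jaw":0.227},{"translation":[-1.2,0,0],"angular":[0,0,0],"jaw":0.227},{"translation":[-1.5,0,0],"angular":[0,0,0],"jaw":0.227},{"translation":[-1.5,0,0],"angular":[0,0,0],"jaw":0.227},{"translation":[-1.5,0,0],"angular":[0,0,0],"jaw":0.227},{"translation":[-1.5,0,0],"angular":[0,0,0],"jaw":0.227}]'
python3 go.py -54 107 8
python3 -m creep '[{"translation":[-0.3,0,0],"angular":[0,0,0],"jaw":0.227},{"translation":[-0.6,0,0],"angular":[0,0,0],"jaw":0.227},{"translation":[-0.9,0,0],"angular":[0,0,0],"jaw":0.227},{"translation":[-1.2,0,0],"angular":[0,0,0],"jaw":0.227},{"translation":[-1.5,0,0],"angular":[0,0,0],"jaw":0.227},{"translation":[-1.5,0,0],"angular":[0,0,0],"jaw":0.227},{"translation":[-1.5,0,0],"angular":[0,0,0],"jaw":0.227},{"translation":[-1.5,0,0],"angular":[0,0,0],"jaw":0.227}]'
python3 go.py -54 107 8
```

```text
t: 9.0
ee_pos: [573.3, 29.7, 8.7]
orientation: [0.258, -3.129, -0.0]
ft_force: [-5.1, -1.3, 4.2]
width: 20.0
grasp_force: 2.8
t 9.0 sq now [-55.5 107.1] 8.7 F [-5.1 -1.3  4.2] w 20.0
world [574.8  29.8   8. ] trans [-1.5 -0.1  0.7] ang [ 0.    -0.002 -0.   ]
t: 10.0
ee_pos: [574.2, 29.8, 8.7]
orientation: [0.257, -3.128, 0.0]
ft_force: [-6.6, -1.4, 6.5]
width: 19.8
grasp_force: 3.7
t 10.0 sq now [-54.6 107.1] 8.7 F [-6.6 -1.4  6.5] w 19.8
world [574.8  29.8   8. ] trans [-0.6 -0.1  0.7] ang [ 0.    -0.003 -0.   ]
```

```bash
python3 -m creep '[{"translation":[-0.3,0,0],"angular":[0,0,0],"jaw":0.227},{"translation":[-0.6,0,0],"angular":[0,0,0],"jaw":0.227},{"translation":[-0.9,0,0],"angular":[0,0,0],"jaw":0.227},{"translation":[-1.2,0,0],"angular":[0,0,0],"jaw":0.227},{"translation":[-1.5,0,0],"angular":[0,0,0],"jaw":0.227},{"translation":[-1.5,0,0],"angular":[0,0,0],"jaw":0.227},{"translation":[-1.5,0,0],"angular":[0,0,0],"jaw":0.227},{"translation":[-1.5,0,0],"angular":[0,0,0],"jaw":0.227}]'
python3 go.py -54 107 8
```

```text
t: 11.0
ee_pos: [574.1, 29.8, 8.6]
orientation: [0.257, -3.125, 0.0]
ft_force: [-11.7, -5.0, 10.8]
width: 20.1
grasp_force: 6.0
t 11.0 sq now [-54.7 107.1] 8.6 F [-11.7  -5.   10.8] w 20.1
world [574.8  29.8   8. ] trans [-0.7 -0.1  0.6] ang [ 0.    -0.006  0.   ]
```

Blocked at sq x = -54.7 with the force up to about 12 N, so the block is on the rail and step 1 has been held. Now I back off, go over to the +y side and close the fingers.

```bash
python3 -m creep '[{"translation":[5,0,0],"angular":[0,0,0],"jaw":0.227},{"translation":[20,0,0],"angular":[0,0,0],"jaw":0.227},{"translation":[35,0,-20],"angular":[0,0,0],"jaw":0.1},{"translation":[35,10,-55],"angular":[0,0,0],"jaw":0},{"translation":[10,40,-60],"angular":[0,0,0],"jaw":0},{"translation":[-10,60,-60],"angular":[0,0,0],"jaw":0},{"translation":[-31,60,-60],"angular":[0,0,0],"jaw":0},{"translation":[-31,60,-60],"angular":[0,0,0],"jaw":0}]'
python3 go.py -23 167 9
python3 - <<'E'
from h import *
t=save("top","pics/t4.png");s=save("side","pics/s4.png")
print(ctrl.look_for("side","vee_block"))
a=cv2.imread("pics/t4.png")[145:212,197:277];b=cv2.imread("pics/s4.png")[165:232,230:310]
cv2.imwrite("pics/c6.png",cv2.resize(np.hstack([a,b]),None,fx=5,fy=5,interpolation=cv2.INTER_CUBIC))
E
```

```text
t: 12.0
ee_pos: [599.1, 94.9, 68.8]
orientation: [-0.258, 3.129, 0.0]
ft_force: [0.3, -0.5, -0.7]
width: 0.5
grasp_force: 0.0
t 12.0 sq now [-19.4 167.2] 68.8 F [ 0.3 -0.5 -0.7] w 0.5
world [595.6  94.1   9. ] trans [ 3.7 -0.2 59.8] ang [-0.     0.002  0.   ]
[{'rect': [199.9, 186.2, 214.5, 205.7], 'score': 0.79}, {'rect': [242.6, 162.6, 264.7, 183.9], 'score': 0.71}, {'rect': [262.4, 187.6, 280.4, 204.5], 'score': 0.54}, {'rect': [274.8, 194.2, 303.6, 216.4], 'score': 0.54}]
```

View pics/c6.png

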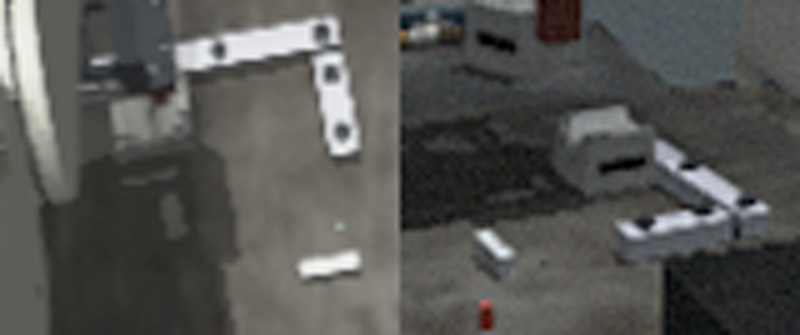

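Top view: the block sits against the rail, near top edge at crop (115,157)–(190,145). Side view: it is flush on the rail. I'll convert these to positions.

Run:
```python
from h import *
A=0.1643;O=np.array([645.6,-66.9]);M=np.array([[np.cos(A),-np.sin(A)],[np.sin(A),np.cos(A)]])
p=np.array([[115,157],[190,145]])
print(((at("top",np.array([197,145])+(p+.5)/5-.5,35)[:,:2]-O)@M).round(1))
```

```text
[[-47.7 126.5]
 [-48.4  81.8]]
```

The block's centre is at y≈104, with the left face at about 127. Descending, then pushing along the rail.

```bash
python3 -m creep '[{"translation":[3.5,0,20],"angular":[0,0,0],"jaw":0},{"translation":[3.5,0,40],"angular":[0,0,0],"jaw":0},{"translation":[3.5,0,55],"angular":[0,0,0],"jaw":0},{"translation":[3.5,0,60],"angular":[0,0,0],"jaw":0},{"translation":[3.5,-6,60],"angular":[0,0,0],"jaw":0},{"translation":[3.5,-12,60],"angular":[0,0,0],"jaw":0},{"translation":[3.5,-17,60],"angular":[0,0,0],"jaw":0},{"translation":[3.5,-20,60],"angular":[0,0,0],"jaw":0}]'
python3 -m creep '[{"translation":[0,-3,0],"angular":[0,0,0],"jaw":0},{"translation":[0,-6,0],"angular":[0,0,0],"jaw":0},{"translation":[0,-9,0],"angular":[0,0,0],"jaw":0},{"translation":[0,-12,0],"angular":[0,0,0],"jaw":0},{"translation":[0,-15,0],"angular":[0,0,0],"jaw":0},{"translation":[0,-18,0],"angular":[0,0,0],"jaw":0},{"translation":[0,-21,0],"angular":[0,0,0],"jaw":0},{"translation":[0,-24,0],"angular":[0,0,0],"jaw":0}]'
python3 go.py -22.5 36 9
```

```text
t: 13.15
ee_pos: [598.4, 73.7, 9.1]
orientation: [-0.257, 3.13, -0.0]
ft_force: [-1.6, -0.9, 0.2]
width: 0.6
grasp_force: 0.0
t: 14.15
ee_pos: [602.0, 50.5, 8.7]
orientation: [0.258, -3.131, -0.0]
ft_force: [-0.4, 3.5, 2.6]
width: 0.6
grasp_force: 1.9
t 14.15 sq now [-23.8 122.9] 8.7 F [-0.4  3.5  2.6] w 0.6
world [617.5 -35.1   9. ] trans [ -1.3 -86.9  -0.3] ang [ 0. -0. -0.]
```

```bash
python3 -m creep '[{"translation":[0,-3,0],"angular":[0,0,0],"jaw":0},{"translation":[0,-6,0],"angular":[0,0,0],"jaw":0},{"translation":[0,-9,0],"angular":[0,0,0],"jaw":0},{"translation":[0,-12,0],"angular":[0,0,0],"jaw":0},{"translation":[-0.2,-15,0],"angular":[0,0,0],"jaw":0},{"translation":[-0.4,-18,0],"angular":[0,0,0],"jaw":0},{"translation":[-0.4,-21,0],"angular":[0,0,0],"jaw":0},{"translation":[-0.5,-24,0],"angular":[0,0,0],"jaw":0}]'
python3 -m creep '[{"translation":[0,-3,0],"angular":[0,0,0],"jaw":0},{"translation":[0,-6,0],"angular":[0,0,0],"jaw":0},{"translation":[0,-9,0],"angular":[0,0,0],"jaw":0},{"translation":[0,-12,0],"angular":[0,0,0],"jaw":0},{"translation":[-0.2,-15,0],"angular":[0,0,0],"jaw":0},{"translation":[-0.4,-18,0],"angular":[0,0,0],"jaw":0},{"translation":[-0.4,-21,0],"angular":[0,0,0],"jaw":0},{"translation":[-0.5,-24,0],"angular":[0,0,0],"jaw":0}]'
python3 go.py -22.5 36 9
python3 - <<'E'
from h import *
t=save("top","pics/t5.png");s=save("side","pics/s5.png")
a=cv2.imread("pics/t5.png")[145:212,197:277];b=cv2.imread("pics/s5.png")[165:232,230:310]
cv2.imwrite("pics/c7.png",cv2.resize(np.hstack([a,b]),None,fx=5,fy=5,interpolation=cv2.INTER_CUBIC))
E
```

```text
t: 15.15
ee_pos: [606.0, 26.9, 8.6]
orientation: [0.258, -3.13, -0.0]
ft_force: [-2.4, 6.2, 3.1]
width: 0.8
grasp_force: 2.8
t: 16.15
ee_pos: [610.1, 3.5, 8.6]
orientation: [0.257, -3.13, -0.001]
ft_force: [-3.4, 5.8, 3.4]
width: 0.4
grasp_force: 3.5
t 16.15 sq now [-23.5  75.3] 8.6 F [-3.4  5.8  3.4] w 0.4
world [617.5 -35.1   9. ] trans [ -1.  -39.3  -0.4] ang [ 0.001 -0.001 -0.   ]
```

View pics/c7.png

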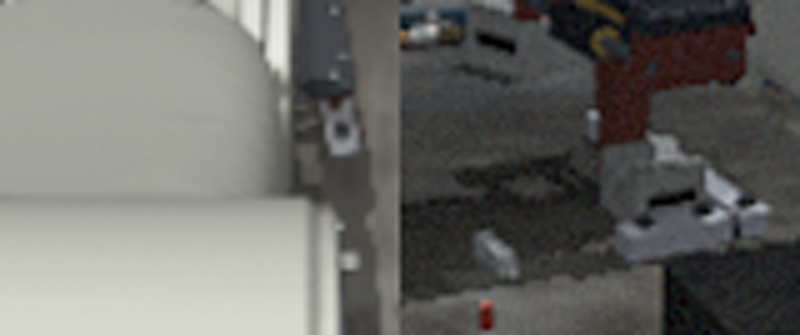

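Side view: the block (crop 600–700, 150–220) stays along the rail, about 15 mm from the stop. The finger is flat behind it.

```bash
python3 -m creep '[{"translation":[0,-2,0],"angular":[0,0,0],"jaw":0},{"translation":[0,-4,0],"angular":[0,0,0],"jaw":0},{"translation":[0,-6,0],"angular":[0,0,0],"jaw":0},{"translation":[0,-8,0],"angular":[0,0,0],"jaw":0},{"translation":[0,-9.5,0],"angular":[0,0,0],"jaw":0},{"translation":[0,-10.5,0],"angular":[0,0,0],"jaw":0},{"translation":[0,-11.5,0],"angular":[0,0,0],"jaw":0},{"translation":[0,-12,0],"angular":[0,0,0],"jaw":0}]'
python3 go.py -22.5 59 9
python3 -m creep '[{"translation":[0,-0.4,0],"angular":[0,0,0],"jaw":0},{"translation":[0,-0.8,0],"angular":[0,0,0],"jaw":0},{"translation":[0,-1.2,0],"angular":[0,0,0],"jaw":0},{"translation":[0,-1.6,0],"angular":[0,0,0],"jaw":0},{"translation":[0,-2,0],"angular":[0,0,0],"jaw":0},{"translation":[0,-2,0],"angular":[0,0,0],"jaw":0},{"translation":[0,-2,0],"angular":[0,0,0],"jaw":0},{"translation":[0,-2,0],"angular":[0,0,0],"jaw":0}]'
python3 go.py -22.5 59 9
```

```text
t: 17.25
ee_pos: [612.1, -8.3, 8.6]
orientation: [0.257, -3.13, -0.001]
ft_force: [-1.8, 6.1, 3.5]
width: 0.7
grasp_force: 3.3
t 17.25 sq now [-23.5  63.3] 8.6 F [-1.8  6.1  3.5] w 0.7
world [613.8 -12.4   9. ] trans [-1.  -4.3 -0.4] ang [ 0.001 -0.001 -0.   ]
t: 18.25
ee_pos: [612.4, -10.3, 8.6]
orientation: [0.258, -3.13, -0.001]
ft_force: [-2.5, 5.2, 3.3]
width: 0.3
grasp_force: 3.1
t 18.25 sq now [-23.5  61.3] 8.6 F [-2.5  5.2  3.3] w 0.3
world [613.8 -12.4   9. ] trans [-1.  -2.3 -0.4] ang [ 0.001 -0.001 -0.   ]
```

```bash
python3 -m creep '[{"translation":[0,-0.3,0],"angular":[0,0,0],"jaw":0},{"translation":[0,-0.6,0],"angular":[0,0,0],"jaw":0},{"translation":[0,-0.9,0],"angular":[0,0,0],"jaw":0},{"translation":[0,-1.2,0],"angular":[0,0,0],"jaw":0},{"translation":[0,-1.5,0],"angular":[0,0,0],"jaw":0},{"translation":[0,-1.8,0],"angular":[0,0,0],"jaw":0},{"translation":[0,-2,0],"angular":[0,0,0],"jaw":0},{"translation":[0,-2,0],"angular":[0,0,0],"jaw":0}]'
python3 go.py -22.5 59 9
python3 -m creep '[{"translation":[0,-0.3,0],"angular":[0,0,0],"jaw":0},{"translation":[0,-0.6,0],"angular":[0,0,0],"jaw":0},{"translation":[0,-0.9,0],"angular":[0,0,0],"jaw":0},{"translation":[0,-1.2,0],"angular":[0,0,0],"jaw":0},{"translation":[0,-1.5,0],"angular":[0,0,0],"jaw":0},{"translation":[0,-1.5,0],"angular":[0,0,0],"jaw":0},{"translation":[0,-1.5,0],"angular":[0,0,0],"jaw":0},{"translation":[0,-1.5,0],"angular":[0,0,0],"jaw":0}]'
python3 go.py -22.5 59 9
```

```text
t: 19.25
ee_pos: [612.8, -12.2, 8.6]
orientation: [0.258, -3.13, -0.001]
ft_force: [-2.2, 5.7, 3.3]
width: 0.4
grasp_force: 3.1
t 19.25 sq now [-23.5  59.3] 8.6 F [-2.2  5.7  3.3] w 0.4
world [613.8 -12.4   9. ] trans [-1.  -0.3 -0.4] ang [ 0.001 -0.001 -0.   ]
t: 20.25
ee_pos: [613.0, -13.7, 8.6]
orientation: [0.258, -3.13, -0.001]
ft_force: [-3.7, 5.6, 2.2]
width: 0.1
grasp_force: 3.1
t 20.25 sq now [-23.5  57.8] 8.6 F [-3.7  5.6  2.2] w 0.1
world [613.8 -12.4   9. ] trans [-1.   1.2 -0.4] ang [ 0.001 -0.001 -0.   ]
```

```bash
python3 -m creep '[{"translation":[0,-0.3,0],"angular":[0,0,0],"jaw":0},{"translation":[0,-0.6,0],"angular":[0,0,0],"jaw":0},{"translation":[0,-0.9,0],"angular":[0,0,0],"jaw":0},{"translation":[0,-1.2,0],"angular":[0,0,0],"jaw":0},{"translation":[0,-1.5,0],"angular":[0,0,0],"jaw":0},{"translation":[0,-1.5,0],"angular":[0,0,0],"jaw":0},{"translation":[0,-1.5,0],"angular":[0,0,0],"jaw":0},{"translation":[0,-1.5,0],"angular":[0,0,0],"jaw":0}]'
python3 go.py -22.5 59 9
python3 - <<'E'
from h import *
s=save("side","pics/s6.png")
cv2.imwrite("pics/c8.png",cv2.resize(cv2.imread("pics/s6.png")[175:235,240:320],None,fx=9,fy=9,interpolation=cv2.INTER_CUBIC))
E
```

```text
t: 21.25
ee_pos: [613.2, -15.2, 8.6]
orientation: [0.257, -3.13, -0.001]
ft_force: [-2.2, 5.7, 3.8]
width: 0.7
grasp_force: 3.1
t 21.25 sq now [-23.5  56.3] 8.6 F [-2.2  5.7  3.8] w 0.7
world [613.8 -12.4   9. ] trans [-1.   2.7 -0.4] ang [ 0.001 -0.001 -0.   ]
```

View pics/c8.png

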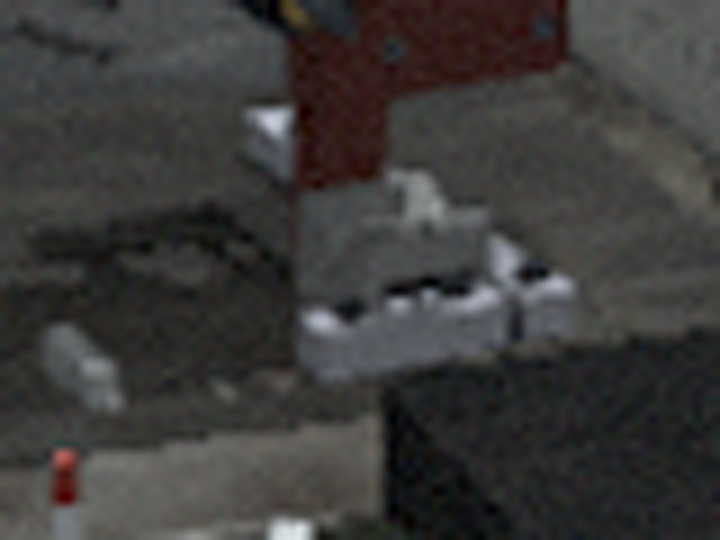

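Side view: the block's side face is just behind the stop (crop 300–490, 280), nearly touching. Keep creeping by force.

```bash
python3 -m creep '[{"translation":[0,-0.3,0],"angular":[0,0,0],"jaw":0},{"translation":[0,-0.6,0],"angular":[0,0,0],"jaw":0},{"translation":[0,-0.9,0],"angular":[0,0,0],"jaw":0},{"translation":[0,-1.2,0],"angular":[0,0,0],"jaw":0},{"translation":[0,-1.5,0],"angular":[0,0,0],"jaw":0},{"translation":[0,-1.5,0],"angular":[0,0,0],"jaw":0},{"translation":[0,-1.5,0],"angular":[0,0,0],"jaw":0},{"translation":[0,-1.5,0],"angular":[0,0,0],"jaw":0}]'
python3 go.py -22.5 59 9
python3 -m creep '[{"translation":[0,-0.3,0],"angular":[0,0,0],"jaw":0},{"translation":[0,-0.6,0],"angular":[0,0,0],"jaw":0},{"translation":[0,-0.9,0],"angular":[0,0,0],"jaw":0},{"translation":[0,-1.2,0],"angular":[0,0,0],"jaw":0},{"translation":[0,-1.5,0],"angular":[0,0,0],"jaw":0},{"translation":[0,-1.5,0],"angular":[0,0,0],"jaw":0},{"translation":[0,-1.5,0],"angular":[0,0,0],"jaw":0},{"translation":[0,-1.5,0],"angular":[0,0,0],"jaw":0}]'
python3 go.py -22.5 59 9
```

```text
t: 22.3
ee_pos: [613.3, -15.5, 8.7]
orientation: [0.257, -3.129, -0.003]
ft_force: [-3.9, 12.1, 5.2]
width: 0.0
grasp_force: 6.6
t 22.3 sq now [-23.5  56. ] 8.7 F [-3.9 12.1  5.2] w 0.0
world [613.8 -12.4   9. ] trans [-1.   3.  -0.3] ang [ 0.002 -0.002 -0.   ]
t: 23.3
ee_pos: [613.3, -15.6, 8.8]
orientation: [0.257, -3.129, -0.005]
ft_force: [-4.4, 19.5, 7.2]
width: 0.3
grasp_force: 10.3
t 23.3 sq now [-23.5  55.9] 8.8 F [-4.4 19.5  7.2] w 0.3
world [613.8 -12.4   9. ] trans [-1.   3.1 -0.2] ang [ 0.003 -0.002 -0.   ]
```

The force rose to 20 N with the tool no longer moving, so the block is against the stop. Next I back off and nudge the near face to make sure it is also on the rail.

```bash
python3 -m creep '[{"translation":[0,3,0],"angular":[0,0,0],"jaw":0},{"translation":[0,15,0],"angular":[0,0,0],"jaw":0},{"translation":[0,25,-10],"angular":[0,0,0],"jaw":0},{"translation":[0,25,-50],"angular":[0,0,0],"jaw":0},{"translation":[20,10,-60],"angular":[0,0,0],"jaw":0},{"translation":[50,-10,-60],"angular":[0,0,0],"jaw":0},{"translation":[59,-26,-60],"angular":[0,0,0],"jaw":0},{"translation":[59,-26,-60],"angular":[0,0,0],"jaw":0}]'
python3 go.py -82 25 9
```

```text
t: 24.3
ee_pos: [561.0, -54.6, 69.1]
orientation: [-0.255, 3.13, -0.0]
ft_force: [0.7, -0.2, 0.2]
width: 0.5
grasp_force: 0.0
t 24.3 sq now [-81.5  26. ] 69.1 F [ 0.7 -0.2  0.2] w 0.5
world [560.6 -55.6   9. ] trans [ 0.6 -1.  60.1] ang [-0.     0.001 -0.002]
```

```bash
python3 -m creep '[{"translation":[0,0,20],"angular":[0,0,0],"jaw":0},{"translation":[0,0,40],"angular":[0,0,0],"jaw":0},{"translation":[0,0,55],"angular":[0,0,0],"jaw":0},{"translation":[0,0,60],"angular":[0,0,0],"jaw":0},{"translation":[-6,0,60],"angular":[0,0,0],"jaw":0},{"translation":[-12,0,60],"angular":[0,0,0],"jaw":0},{"translation":[-17,0,60],"angular":[0,0,0],"jaw":0},{"translation":[-20,0,60],"angular":[0,0,0],"jaw":0}]'
python3 go.py -54.5 25 9
python3 -m creep '[{"translation":[-0.8,0,0],"angular":[0,0,0],"jaw":0},{"translation":[-1.6,0,0],"angular":[0,0,0],"jaw":0},{"translation":[-2.4,0,0],"angular":[0,0,0],"jaw":0},{"translation":[-3.2,0,0],"angular":[0,0,0],"jaw":0},{"translation":[-4,0,0],"angular":[0,0,0],"jaw":0},{"translation":[-4.5,0,0],"angular":[0,0,0],"jaw":0},{"translation":[-5,0,0],"angular":[0,0,0],"jaw":0},{"translation":[-5,0,0],"angular":[0,0,0],"jaw":0}]'
python3 go.py -54.5 25 9
```

```text
t: 25.3
ee_pos: [580.9, -50.3, 9.1]
orientation: [-0.258, 3.13, -0.0]
ft_force: [0.5, -1.0, 0.3]
width: 0.5
grasp_force: 0.0
t 25.3 sq now [-61.1  26.9] 9.1 F [ 0.5 -1.   0.3] w 0.5
world [587.7 -51.2   9. ] trans [-6.6 -1.9  0.1] ang [-0.     0.001  0.   ]
t: 26.3
ee_pos: [585.1, -49.5, 8.7]
orientation: [0.258, -3.131, 0.0]
ft_force: [0.9, 0.6, -0.3]
width: 0.5
grasp_force: 0.0
t 26.3 sq now [-56.8  27. ] 8.7 F [ 0.9  0.6 -0.3] w 0.5
world [587.7 -51.2   9. ] trans [-2.3 -2.  -0.3] ang [-0. -0. -0.]
```

```bash
python3 -m creep '[{"translation":[-0.4,0,0],"angular":[0,0,0],"jaw":0},{"translation":[-0.8,0,0],"angular":[0,0,0],"jaw":0},{"translation":[-1.2,0,0],"angular":[0,0,0],"jaw":0},{"translation":[-1.6,0,0],"angular":[0,0,0],"jaw":0},{"translation":[-2,0,0],"angular":[0,0,0],"jaw":0},{"translation":[-2.3,0,0],"angular":[0,0,0],"jaw":0},{"translation":[-2.3,0,0],"angular":[0,0,0],"jaw":0},{"translation":[-2.3,0,0],"angular":[0,0,0],"jaw":0}]'
python3 go.py -54.5 25 9
python3 -m creep '[{"translation":[-0.3,0,0],"angular":[0,0,0],"jaw":0},{"translation":[-0.6,0,0],"angular":[0,0,0],"jaw":0},{"translation":[-0.9,0,0],"angular":[0,0,0],"jaw":0},{"translation":[-1.2,0,0],"angular":[0,0,0],"jaw":0},{"translation":[-1.5,0,0],"angular":[0,0,0],"jaw":0},{"translation":[-1.5,0,0],"angular":[0,0,0],"jaw":0},{"translation":[-1.5,0,0],"angular":[0,0,0],"jaw":0},{"translation":[-1.5,0,0],"angular":[0,0,0],"jaw":0}]'
python3 go.py -54.5 25 9
```

```text
t: 27.3
ee_pos: [587.4, -49.2, 8.7]
orientation: [0.258, -3.131, 0.0]
ft_force: [-0.5, -1.3, -0.1]
width: 0.5
grasp_force: 0.0
t 27.3 sq now [-54.5  27. ] 8.7 F [-0.5 -1.3 -0.1] w 0.5
world [587.7 -51.2   9. ] trans [-0.  -2.  -0.3] ang [-0. -0. -0.]
t: 28.3
ee_pos: [587.7, -49.1, 8.6]
orientation: [0.258, -3.129, -0.0]
ft_force: [-5.4, -2.0, 5.3]
width: 0.7
grasp_force: 2.8
t 28.3 sq now [-54.2  27.1] 8.6 F [-5.4 -2.   5.3] w 0.7
world [587.7 -51.2   9. ] trans [ 0.3 -2.1 -0.4] ang [ 0.    -0.002 -0.   ]
```

```bash
python3 -m creep '[{"translation":[-0.3,0,0],"angular":[0,0,0],"jaw":0},{"translation":[-0.6,0,0],"angular":[0,0,0],"jaw":0},{"translation":[-0.9,0,0],"angular":[0,0,0],"jaw":0},{"translation":[-1.2,0,0],"angular":[0,0,0],"jaw":0},{"translation":[-1.5,0,0],"angular":[0,0,0],"jaw":0},{"translation":[-1.5,0,0],"angular":[0,0,0],"jaw":0},{"translation":[-1.5,0,0],"angular":[0,0,0],"jaw":0},{"translation":[-1.5,0,0],"angular":[0,0,0],"jaw":0}]'
python3 go.py -54.5 25 9
python3 -m creep '[{"translation":[3,0,0],"angular":[0,0,0],"jaw":0},{"translation":[10,0,0],"angular":[0,0,0],"jaw":0},{"translation":[20,0,0],"angular":[0,0,0],"jaw":0},{"translation":[28,0,-10],"angular":[0,0,0],"jaw":0},{"translation":[28,0,-50],"angular":[0,0,0],"jaw":0},{"translation":[28,20,-100],"angular":[0,0,0],"jaw":0},{"translation":[28,70,-130],"angular":[0,0,0],"jaw":0},{"translation":[28,130,-150],"angular":[0,0,0],"jaw":0}]'
python3 -m creep '[{"translation":[20,60,0],"angular":[0,0,0],"jaw":0},{"translation":[40,120,0],"angular":[0,0,0],"jaw":0},{"translation":[60,180,0],"angular":[0,0,0],"jaw":0},{"translation":[80,240,0],"angular":[0,0,0],"jaw":0},{"translation":[90,280,0],"angular":[0,0,0],"jaw":0},{"translation":[90,300,0],"angular":[0,0,0],"jaw":0},{"translation":[90,300,0],"angular":[0,0,0],"jaw":0},{"translation":[90,300,0],"angular":[0,0,0],"jaw":0}]'
python3 - <<'E'
from h import *
A=0.1643;O=np.array([645.6,-66.9]);M=np.array([[np.cos(A),-np.sin(A)],[np.sin(A),np.cos(A)]])
t=save("top","pics/t9.png");s=save("side","pics/s9.png")
for n in("top","side"):
  for l in("vee_block","gauge_block"):
    for r in ctrl.look_for(n,l):
      q=r["rect"];p=at(n,[[(q[0]+q[2])/2,(q[1]+q[3])/2]],20 if l[0]=="v" else 8)[0]
      print(n,l,round(r["score"],2),np.round(q),((p[:2]-O)@M).round(1))
# seated top-face outline at z=35, compare edges: near edge profile on gray image
for yy in(8,22.5,37):
  P=[np.r_[O+M@[x,yy],35] for x in range(-60,-34,3)];px=proj("top",P).astype(np.float32)
  g=cv2.cvtColor(t,cv2.COLOR_RGB2GRAY);print(yy,cv2.remap(g,px[:,0].copy(),px[:,1].copy(),cv2.INTER_LINEAR).ravel())
for xx in(-36,-22,-10):
  P=[np.r_[O+M@[xx,y],35] for y in range(33,60,3)];px=proj("top",P).astype(np.float32)
  print(xx,cv2.remap(g,px[:,0].copy(),px[:,1].copy(),cv2.INTER_LINEAR).ravel())
E
```

```text
t: 29.3
ee_pos: [587.8, -49.0, 8.5]
orientation: [0.257, -3.126, -0.001]
ft_force: [-8.7, -2.9, 9.2]
width: 0.3
grasp_force: 5.0
t 29.3 sq now [-54.1  27.1] 8.5 F [-8.7 -2.9  9.2] w 0.3
world [587.7 -51.2   9. ] trans [ 0.4 -2.1 -0.5] ang [ 0.001 -0.005  0.   ]
t: 30.3
ee_pos: [542.0, 74.9, 161.0]
orientation: [-0.254, 3.128, 0.0]
ft_force: [0.3, 1.2, -0.9]
width: 0.9
grasp_force: 0.0
t: 31.3
ee_pos: [404.2, 354.3, 158.4]
orientation: [0.256, -3.131, 0.001]
ft_force: [0.0, -0.3, 0.5]
width: 0.3
grasp_force: 0.0
top vee_block 0.74 [202. 223. 220. 235.] [-195.   176.7]
top vee_block 0.67 [243. 156. 261. 174.] [-27.4  26.7]
side vee_block 0.6 [242. 163. 266. 180.] [ 32.3 342.1]
side vee_block 0.52 [272. 197. 297. 207.] [-13.9  30.5]
side vee_block 0.48 [200. 187. 216. 206.] [-192.8  170.1]
side gauge_block 0.44 [242. 214. 253. 218.] [-134.1   11.2]
side gauge_block 0.24 [269. 189. 305. 218.] [ 0.4 43.8]
8 [114  93  91  92  94  87 173 204 207]
22.5 [139 138 108  92  87 116 137 153 160]
37 [112  99 100  99  95 101 167 191 195]
-36 [187 192 207 217 186 125 113 117 121]
-22 [192 198 208 214 185 133 109 110 111]
-10 [192 201 213 218 182 108  84  91  93]
```

The near edge reads x≈-43.5 and the left edge y≈46 at every sampled point, against -44 and 45 expected. The block is square and seated in the corner, matching the force stops, and the arm is clear.

```bash
python3 -c "
from workcell import ctrl
print(ctrl.close_job())"
```

```text
the job is handed in; nothing more can be done
None
```

I pushed the V block onto the rail and then along it into the corner. The last images show it square and within about 1 mm of its seated place, with the arm clear. I handed the job in at about 32 s, and no verdict came back.

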